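# Restart the wind-up timer at the roasting stall

## Task

A fresh batch is on the grill: set the round wind-up timer on the counter to 15 minutes. As with any clockwork timer, wind its knob clockwise past the 20-minute mark first and then turn it back to 15; the timer is light and its knob stiff, so press the knob down while you turn to keep the case from twisting or sliding out of its place, but do not lean on it hard. Leave the timer standing there and do not disturb the bottles, the shaker or the tongs.

Things in the scene. Friction and masses are not known exactly. Their poses are not given: they have to be found in the camera images.
- timer: loose wind-up timer, about 0.3 kg: round metal case 84 mm across, 40 mm high, flat white face on top, four rubber feet on a 31 mm radius. Origin: centre of underside; z up on the knob's axis, x towards the zero mark. Its feet slip round before the stiff knob turns, unless pressed down with about 12 N or more; the thin case may bear at most 30 N on the counter, own weight included
- zero_mark (a point): zero mark, a black diamond at the rim of the white face, fixed to the case, 36 mm from the axis, 40 mm above the counter. The face has 60 fixed ticks, one a minute, 6 degrees apart, running clockwise from zero seen from above; each fifth is longer, those of 15, 30 and 45 the longest (15 is a quarter turn from zero)
- dial (a joint): angle of the timer's knob, rad: 0 with its pointer at the zero mark, growing clockwise seen from above, 0.1047 rad a minute (15 minutes = 1.571, 20 minutes = 2.094); stops at 0 and 58 minutes. It takes about 0.15 N m to turn either way and stays where it is left (it does not run down during the job). Starts at 0 to 4 minutes
- knob_grip (a point): point on the knob's axis where to grip it, 60.5 mm above the counter. The knob is a black bar 14 mm wide and 42 mm long plus a pointed nose; its upright long sides reach from 43 to 71 mm above the counter, on a skirt 44 mm across that turns with it, top at 43 mm. x: along the bar towards the nose; y: across the bar; z up. Pressing is nearly rigid: 0.1 mm more adds newtons
- pointer (a point): tip of the pointer: the pointed nose at one end of the knob's bar, with a white line on its top, 27 mm from the axis and 71 mm above the counter
- table: the steel counter top, its surface at height 0
- bottle_a: a squeeze bottle, round, 62 mm across and 192 mm tall with a tapered nozzle; stands loose. Origin: centre of its underside. To be left alone
- bottle_b: a second squeeze bottle of the same size; stands loose. Origin: centre of its underside. To be left alone
- shaker: a round steel seasoning shaker, 68 mm across and 106 mm tall; stands loose. Origin: centre of its underside. To be left alone
- tongs: a pair of steel tongs lying flat, 310 mm long (x), 55 mm wide, 26 mm high; loose. Origin: on the counter near the middle of its length. To be left alone

How it is judged:
By the outcome, as a careful person would: the job done as asked, in the order asked, and still so for the second after the job is handed in, with the robot touching nothing.
It also fails if it takes over 58 s, if anything falls off the work surface, if the arm or the gripper's body presses on something with over 40 N, if the wrist force passes 120 N, or if a joint passes its speed limit or range.

## Robot

A 7-joint arm with a two-finger parallel gripper is mounted at the origin on the work surface. World frame = base frame: x ahead of the robot, y to its left, z up, the work surface at z = 0. Lengths are in m, angles in rad, forces in N, time in s.
With the tool pointing down it reaches from about 0.4 to 0.875 m from the base axis. Payload 19.3 kg.
Tool frame: the origin (TCP) lies at the very end of the fingers, on their centre line; the grasp point (between the pads) lies 19 mm behind it; z points along the fingers, y is the direction in which the jaws open and shut (so a half turn about z gives the same grasp; the last joint's range is limited). The gripper opens to 85 mm and grips with 20 to 120 N. Pads are 22 mm wide; open, the fingers measure 114 mm over their backs; the gripper's body (76 mm by 85 mm) begins 54 mm behind the grasp point. The pads swing forward as they close: fully open they stand 13 mm farther back than shut.
Start: joints at [-1.358, 0.521, -0.036, 1.599, 0.021, 1.021, -0.113], TCP at [0.174, 0.6, 0.231] pointing down, gripper open.
Joint ranges: [-2.91, 2.91], [-0.3, 2.13], [-1.5, 1.42], [0.17, 2.43], [-1.26, 4.41], [0.16, 1.93], [-2.52, 2.52]. Speed limits (rad/s): [1.89, 1.89, 2.39, 2.39, 3.01, 3.01, 3.01].

## Interface

Orientations are given as [roll, pitch, yaw] about the fixed x, y, z axes, in that order (R = Rz(yaw) Ry(pitch) Rx(roll)).
In Python, from workcell import bot gives the robot as it stands. The module is installed in compiled form; this text tells all that it offers.
- The arm moves only by the shell command python3 -m inch 'ROWS' [FORCE]. ROWS is JSON, a list of rows, each an object of numbers: "dx", "dy", "dz": the shift along the tool's x, y, z in mm; "rx", "ry", "rz": the turn, a rotation vector about the tool's x, y, z in rad; "hand": the closure, from -1 (fully open) to 1 (shut), so that 0 is half open. In form: [{"dx": .., "dy": .., "dz": .., "rx": .., "ry": .., "rz": .., "hand": ..}, ...]. A call has 1 to 10 rows; each row shifts and turns the commanded pose from where the row before left it, along the tool's axes as they then stand; what a row does not reach is not made up. A row lasts 1/10 s, in which the tool goes at most 50 mm and 8.59 degrees, less where a joint would pass 70% of its speed; a pose out of reach is approached as far as the arm can. A call with a gripper value outside its range is refused whole. The fingers move at their own pace and stop on an object; FORCE is the grip in N (left out, the last holds). Time passes only in rows, so rows that do not move let the fingers close. It gives the time, the measured TCP pose, the force and the opening at its end, in the units of the state.
- bot.observe(): the state, without advancing time (a new reading comes with each control period).
- bot.grab_frame(name): name is "side" or "top" or "wrist"; returns (picture, depth): 480x640x3 uint8, red, green, blue; 480x640 float32, m along the optical axis (not along the pixel's ray), 0 where there is no reading.
- bot.get_calibration(name): a dict with "vertical_fov" (degrees; the focal length in pixels is half the picture's height over the tangent of half this angle, whatever the lens; pixels are square), "cx", "cy" (the principal point, pixels), "k1" (the pictures are not rectified: a ray, as slopes to the right and down, at radius r is drawn at 1 + k1 r^2 times it, then the intrinsics apply), "origin" and "orientation" of the camera in the world. Camera axes: x right, y down, z forward; pixel columns grow to the right and rows downward; lengths in m; the calibration is good to about 2 mm. A picture is of the moment at which its call begins: read the wrist's pose just before it. get_calibration takes no time and is no camera call; for the wrist camera it gives the pose at the moment of the call.
- bot.job_done(): hands the job in, once; it reports no verdict.
Trained networks look in the newest picture that a camera, given by its name, has taken for a name from the list of things; names that differ only in an ending like _2 or _b are one class to them, and where a whole thing is asked for, a point or a joint stands for the part that bears it (a point fixed in the world has none). Each returns a list of dicts, best first, with "score" (0 to 1); they miss things now and then, are a little off and sometimes report something else, mostly with a low value. They report only what shows in the picture. A call takes as long as a camera call.
- bot.trace(camera, target): "region" (480x640 bool, what is visible of it) and "box" ([left, top, right, bottom] in pixels, round what is visible of it).
- bot.tip_of(camera, target): "centre" ([row, column] in pixels: a listed point, or the origin of a listed thing).
The state is a dict: "clock": time; "qpos": joint angles; "qd": joint speeds; "joint_efforts": joint torques, N m; "position": TCP position; "tool_rot": TCP orientation; "force": force on the tool from outside, world axes, zero at the start; "moment": the same for the moment, N m; "grip_width": finger opening in m.
Only numpy, scipy, OpenCV 4.12 (cv2) and the standard library are available. Lean on these libraries where they do the work, as an engineer would, in place of code of your own. Each camera call takes 0.05 s, during which the arm holds its last target.

## Working session

There is one attempt and no reset: what is moved stays moved. The work goes in short steps, Python scripts to look and compute and a shell command to move; the robot and the scene stay as the last step left them, time stands still between calls to the robot, and variables do not carry over. Pictures are saved under pics/ and viewed, and the job is handed in when it is done.

```bash
mkdir -p pics
cat > h.py <<'E'
import numpy as np, cv2
from workcell import bot
from scipy.spatial.transform import Rotation as R
def cal(n):
    c=bot.get_calibration(n); return c
def rot(c):
    o=np.array(c['orientation'],float)
    return o if o.shape==(3,3) else R.from_euler('xyz',o).as_matrix()
def ray(c,row,col):
    f=240/np.tan(np.radians(c['vertical_fov'])/2)
    K=np.array([[f,0,c['cx']],[0,f,c['cy']],[0,0,1.]])
    p=cv2.undistortPoints(np.array([[[col,row]]],float),K,np.array([c['k1'],0,0,0.]))[0,0]
    return np.array([p[0],p[1],1.])
def atz(c,row,col,z):
    d=rot(c)@ray(c,row,col); o=np.array(c['origin']); return o+d*(z-o[2])/d[2]
def proj(c,P):
    f=240/np.tan(np.radians(c['vertical_fov'])/2)
    q=rot(c).T@(np.array(P)-np.array(c['origin'])); s=q[:2]/q[2]; s=s*(1+c['k1']*(s@s)); return c['cy']+f*s[1],c['cx']+f*s[0]
def save(n,im): cv2.imwrite('pics/'+n+'.png',im[:,:,::-1])
E
python3 - <<'E'
from h import *
s=bot.observe(); print(s)
for n in ['top','side','wrist']:
    print(n,cal(n)); im,d=bot.grab_frame(n); save(n+'0',im)
    for t in ['timer','knob_grip','pointer','zero_mark','bottle_a','shaker','tongs']:
        print(n,t,[(np.round(x['centre'],1),round(x['score'],2)) for x in bot.tip_of(n,t)[:3]])
E
```

```text
{'clock': 0.0, 'qpos': array([-1.35815199,  0.52201324, -0.03633843,  1.5999685 ,  0.02122505,
        1.02112986, -0.11277313]), 'qd': array([ 0.00149951, -0.00196731, -0.0014654 ,  0.00018798, -0.00202002,
        0.00069594, -0.00075505]), 'joint_efforts': array([ 1.18108732e-03, -9.27109981e+01,  1.98014684e+00, -3.69928586e+01,
        1.78740505e-02,  8.23478505e-03,  9.20696351e-06]), 'position': array([0.17437398, 0.59984033, 0.23074025]), 'tool_rot': array([-3.14046363e+00,  9.69939762e-05,  2.85878722e+00]), 'force': array([-0.18482129, -0.08419578,  0.32941913]), 'moment': array([-0.00868572,  0.00748899, -0.05518785]), 'grip_width': 0.0853140873104452}
top {'vertical_fov': 50.06442843668194, 'cx': 315.94472766601166, 'cy': 236.96584078876637, 'k1': 0.04899869898141341, 'origin': array([ 0.24142114, -0.01354368,  1.40184964]), 'orientation': array([-2.94132797e+00,  2.47917469e-04, -1.54093278e+00])}
top timer [(array([207.6, 289.7]), 0.88)]
top knob_grip [(array([203. , 284.4]), 0.76)]
top pointer [(array([195.3, 287.2]), 0.76)]
top zero_mark [(array([193.1, 284.9]), 0.94
[... 513 characters left out ...]
45.1]), 0.58)]
side pointer [(array([218.9, 358.1]), 0.53), (array([222.7, 356.7]), 0.15)]
side zero_mark [(array([223.4, 357.3]), 0.74), (array([194.3, 324.5]), 0.23)]
side bottle_a [(array([191.6, 321.6]), 0.77), (array([164.1, 290.8]), 0.61)]
side shaker [(array([370.4, 382.7]), 0.58)]
side tongs [(array([440. , 350.9]), 0.87)]
wrist {'vertical_fov': 70.14873018794475, 'cx': 320.10063879773526, 'cy': 242.7646828311132, 'k1': -0.014749461980578102, 'origin': array([0.1053371 , 0.62052449, 0.3740166 ]), 'orientation': array([2.85841156e+00, 1.65206963e-04, 1.28878012e+00])}
wrist timer []
wrist knob_grip []
wrist pointer []
wrist zero_mark []
wrist bottle_a []
wrist shaker []
wrist tongs []
```

Run:
```python
from h import *
c=cal('top')
for t,p,z in [('timer',(207.6,289.7),0),('grip',(203,284.4),.0605),('pointer',(195.3,287.2),.071),('zero',(193.1,284.9),.04),('ba',(211.8,217.7),0),('bb',(229.5,170.8),0),('sh',(222.1,423.7),0),('tongs',(261.8,470.4),0.0)]:
    print('top',t,atz(c,*p,z).round(4))
c=cal('side')
for t,p,z in [('timer',(242.4,345.7),0),('grip',(217.1,345.1),.0605),('pointer',(218.9,358.1),.071),('zero',(223.4,357.3),.04),('ba',(191.6,321.6),0),('bb',(164.1,290.8),0),('sh',(370.4,382.7),0),('tongs',(440,350.9),0.0)]:
    print('side',t,atz(c,*p,z).round(4))
a=cv2.imread('pics/top0.png')[140:290,130:510]; cv2.imwrite('pics/top0c.png',cv2.resize(a,None,fx=2,fy=2))
```

```text
top timer [0.608  0.0717 0.    ]
top grip [0.6045 0.0828 0.0605]
top pointer [0.6233 0.0754 0.071 ]
top zero [0.6382 0.0841 0.04  ]
top ba [0.5896 0.273  0.    ]
top bb [0.535  0.3994 0.    ]
top sh [ 0.5772 -0.3043  0.    ]
top tongs [ 0.469  -0.4304  0.    ]
side timer [ 0.6031  0.0715 -0.    ]
side grip [0.6064 0.098  0.0605]
side pointer [0.6314 0.0734 0.071 ]
side zero [0.6365 0.0905 0.04  ]
side ba [0.5937 0.2788 0.    ]
side bb [ 0.5372  0.4232 -0.    ]
side sh [ 0.5749 -0.301   0.    ]
side tongs [ 0.4708 -0.4301  0.    ]
```

View pics/top0.png

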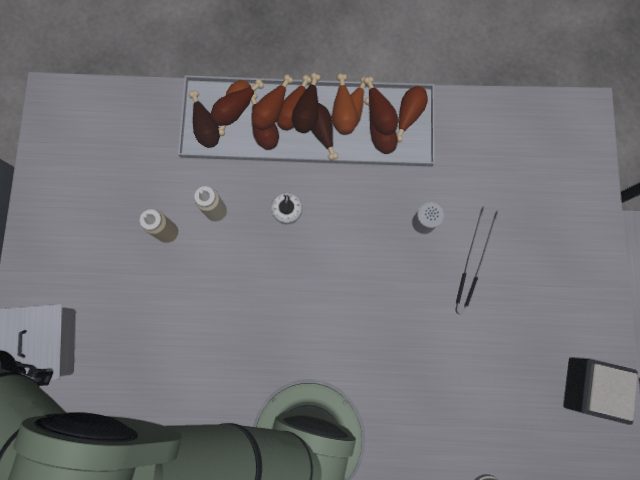

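View pics/side0.png

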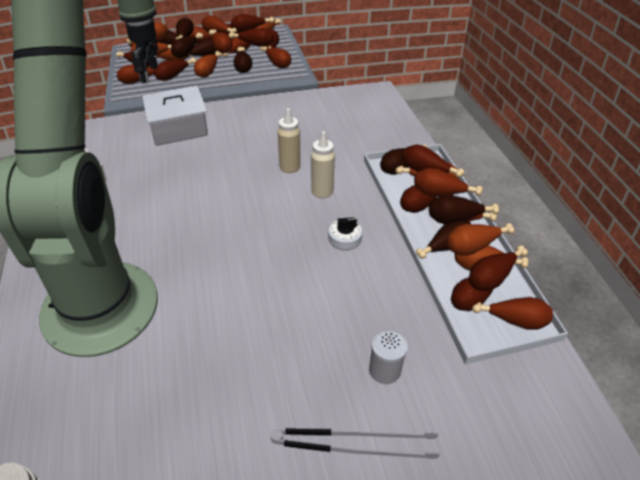

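```bash
python3 -m inch '[{"dx":-40,"dy":-27,"dz":-3},{"dx":-40,"dy":-27,"dz":-3},{"dx":-40,"dy":-27,"dz":-3},{"dx":-40,"dy":-27,"dz":-3},{"dx":-40,"dy":-27,"dz":-3},{"dx":-40,"dy":-27,"dz":-3},{"dx":-40,"dy":-27,"dz":-3},{"dx":-40,"dy":-27,"dz":-3},{"dx":-40,"dy":-27,"dz":-3},{"dx":-40,"dy":-27,"dz":-3}]'; python3 -c "
from h import *
s=bot.observe();print(s['clock'],s['qpos'].round(3),s['position'].round(4),s['tool_rot'].round(4))"
```

```text
1.2 [-1.358  0.521 -0.036  1.599  0.021  1.021 -0.113] [0.1744 0.6002 0.2313] [ 3.1416 -0.      2.8587]schema error: expected keys dx, dy, dz, rx, ry, rz, hand
```

```bash
python3 -m inch '[{"dx":-40,"dy":-27,"dz":-3,"rx":0,"ry":0,"rz":0,"hand":-1},{"dx":-40,"dy":-27,"dz":-3,"rx":0,"ry":0,"rz":0,"hand":-1},{"dx":-40,"dy":-27,"dz":-3,"rx":0,"ry":0,"rz":0,"hand":-1},{"dx":-40,"dy":-27,"dz":-3,"rx":0,"ry":0,"rz":0,"hand":-1},{"dx":-40,"dy":-27,"dz":-3,"rx":0,"ry":0,"rz":0,"hand":-1},{"dx":-40,"dy":-27,"dz":-3,"rx":0,"ry":0,"rz":0,"hand":-1},{"dx":-40,"dy":-27,"dz":-3,"rx":0,"ry":0,"rz":0,"hand":-1},{"dx":-40,"dy":-27,"dz":-3,"rx":0,"ry":0,"rz":0,"hand":-1},{"dx":-40,"dy":-27,"dz":-3,"rx":0,"ry":0,"rz":0,"hand":-1},{"dx":-40,"dy":-27,"dz":-3,"rx":0,"ry":0,"rz":0,"hand":-1}]'; python3 -c "
from h import *
s=bot.observe();print(s['clock'],s['qpos'].round(3),s['position'].round(4),s['tool_rot'].round(4))"
```

```text
clock: 2.2
position: [0.4842, 0.2276, 0.2617]
tool_rot: [3.141, 0.0, 2.859]
force: [-0.2, 0.9, 0.9]
grip_width: 0.0852
2.2 [-0.626  0.345  0.099  1.807 -0.04   0.991  0.777] [0.4842 0.2276 0.2617] [3.1411e+00 3.0000e-04 2.8589e+00]
```

```bash
python3 -m inch '[{"dx":-40,"dy":-28,"dz":5,"rx":0,"ry":0,"rz":0,"hand":-1},{"dx":-40,"dy":-28,"dz":10,"rx":0,"ry":0,"rz":0,"hand":-1},{"dx":-40,"dy":-28,"dz":10,"rx":0,"ry":0,"rz":0,"hand":-1},{"dx":-38,"dy":-28,"dz":10,"rx":0,"ry":0,"rz":0,"hand":-1},{"dx":0,"dy":0,"dz":20,"rx":0,"ry":0,"rz":-0.14,"hand":-1},{"dx":0,"dy":0,"dz":10,"rx":0,"ry":0,"rz":-0.14,"hand":-1},{"dx":0,"dy":0,"dz":0,"rx":0,"ry":0,"rz":0,"hand":-1},{"dx":0,"dy":0,"dz":0,"rx":0,"ry":0,"rz":0,"hand":-1}]'
python3 - <<'E'
from h import *
s=bot.observe();print(s['clock'],s['qpos'].round(3),s['position'].round(4),s['tool_rot'].round(4))
c=cal('wrist'); im,d=bot.grab_frame('wrist'); save('w1',im); np.save('w1d.npy',d)
Z={'timer':0,'knob_grip':.0605,'pointer':.071,'zero_mark':.04}
for t,z in Z.items():
    for x in bot.tip_of('wrist',t)[:2]: print(t,x['score'],np.round(x['centre'],1),atz(c,*x['centre'],z).round(4))
E
```

```text
clock: 3.0
position: [0.6038, 0.0776, 0.1967]
tool_rot: [3.141, 0.0, 3.134]
force: [0.2, 0.1, 0.3]
grip_width: 0.0856
3.0 [-0.274  0.534  0.07   1.684 -0.045  0.925  1.378] [0.6038 0.0776 0.1967] [3.1414e+00 1.0000e-04 3.1344e+00]
timer 0.72 [211.9 321.9] [0.5983 0.0801 0.    ]
knob_grip 0.73 [225.3 324.1] [0.5978 0.0816 0.0605]
pointer 0.85 [257.7 319.2] [0.6229 0.0773 0.071 ]
zero_mark 0.92 [259.6 326.8] [0.6353 0.0842 0.04  ]
```

View pics/w1.png

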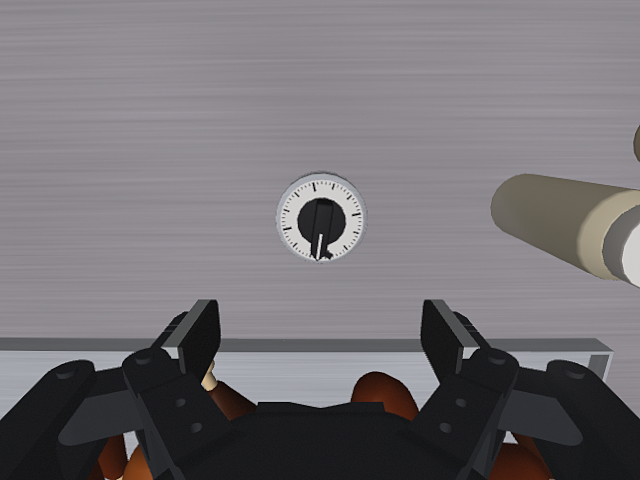

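```bash
cat > rect.py <<'E'
from h import *
def rect(c,im,cx,cy,z,half=.05,px=8):  # px per mm; up = +x world, left=+y
    n=int(2*half*1000*px); f=240/np.tan(np.radians(c['vertical_fov'])/2)
    i,j=np.mgrid[0:n,0:n]; X=cx+half-i/px/1000; Y=cy+half-j/px/1000
    P=np.stack([X,Y,np.full_like(X,z)],-1)-np.array(c['origin']); q=P@rot(c)
    s=q[...,:2]/q[...,2:]; s=s*(1+c['k1']*(s**2).sum(-1,keepdims=True))
    return cv2.remap(im,(c['cx']+f*s[...,0]).astype(np.float32),(c['cy']+f*s[...,1]).astype(np.float32),cv2.INTER_CUBIC)
E
python3 - <<'E'
from rect import *
c=cal('wrist'); im=cv2.imread('pics/w1.png')[:,:,::-1]
a=rect(c,im,.6,.08,.040,px=5.5); b=rect(c,im,.6,.08,.071,px=5.5)
v=np.hstack([a,b])[:, :].copy(); v=v[:,:].copy()
a2=cv2.resize(v,(800,400)); save('r1',a2)
g=cv2.cvtColor(im,cv2.COLOR_RGB2HSV); m=((g[...,1]<30)&(g[...,2]>185)).astype(np.uint8); m[:160]=0;m[270:]=0;m[:,:260]=0;m[:,380:]=0
h=cv2.findContours(m,cv2.RETR_EXTERNAL,cv2.CHAIN_APPROX_NONE)[0]; h=cv2.convexHull(np.vstack(h))
print(len(h),cv2.boundingRect(h))
P=np.array([atz(c,p[0][1],p[0][0],.04)[:2] for p in h])
A=np.c_[2*P,np.ones(len(P))]; x=np.linalg.lstsq(A,(P**2).sum(1),rcond=None)[0]; r=np.sqrt(x[2]+x[0]**2+x[1]**2); print(x[:2],r,(np.hypot(*(P-x[:2]).T)-r).std())
E
```

```text
33 (280, 180, 83, 81)
[0.59878727 0.07902215] 0.037482768767715585 0.0007616675007728026
```

View pics/r1.png

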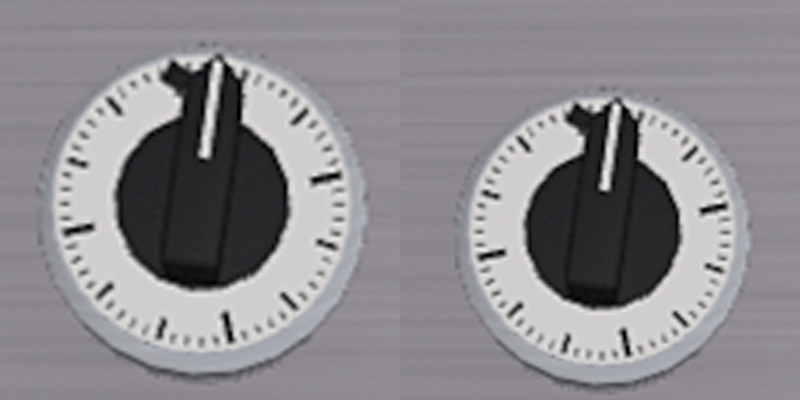

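```bash
cat > meas.py <<'E'
from rect import *
import sys
n=sys.argv[1]; z0=float(sys.argv[2]) if len(sys.argv)>2 else 0
s=bot.observe();print(s['clock'],s['qpos'].round(3),s['position'].round(4),s['tool_rot'].round(4))
c=cal('wrist'); im,d=bot.grab_frame('wrist'); save(n,im); np.save(n+'.npy',d)
for t,z in {'knob_grip':.0605,'pointer':.071,'zero_mark':.04}.items():
    for x in bot.tip_of('wrist',t)[:1]: print(t,x['score'],np.round(x['centre'],1),atz(c,*x['centre'],z).round(4))
g=cv2.cvtColor(im,cv2.COLOR_RGB2HSV); m=((g[...,1]<30)&(g[...,2]>185)).astype(np.uint8)
r0,c0=proj(c,[.5988,.0793,.04]); yy,xx=np.mgrid[0:480,0:640]; m[np.hypot(yy-r0,xx-c0)>75]=0
h=cv2.convexHull(np.vstack(cv2.findContours(m,cv2.RETR_EXTERNAL,cv2.CHAIN_APPROX_NONE)[0]))
P=np.array([atz(c,p[0][1],p[0][0],.04)[:2] for p in h])
for k in range(3):
    A=np.c_[2*P,np.ones(len(P))]; x=np.linalg.lstsq(A,(P**2).sum(1),rcond=None)[0]; r=np.sqrt(x[2]+x[0]**2+x[1]**2); e=np.hypot(*(P-x[:2]).T)-r; P=P[abs(e)<=2*e.std()]
print('face centre',x[:2].round(5),r,e.std())
a=rect(c,im,.6,.08,.040,px=4); b=rect(c,im,.6,.08,.071,px=4); save(n+'r',np.hstack([a,b]))
E
python3 -m inch '[{"dx":5,"dy":1.7,"dz":0,"rx":0,"ry":0,"rz":0.139,"hand":-1},{"dx":0,"dy":0,"dz":0,"rx":0,"ry":0,"rz":0,"hand":-1},{"dx":0,"dy":0,"dz":0,"rx":0,"ry":0,"rz":0,"hand":-1}]'; python3 meas.py w2
```

```text
clock: 3.55
position: [0.5988, 0.0796, 0.1966]
tool_rot: [-3.142, 0.0, 3.003]
force: [0.4, 1.0, 0.2]
grip_width: 0.0855
3.55 [-0.303  0.528  0.104  1.698 -0.066  0.918  1.26 ] [0.5988 0.0796 0.1966] [-3.1415e+00  4.0000e-04  3.0034e+00]
knob_grip 0.9 [233.6 319.2] [0.5999 0.0791 0.0605]
pointer 0.83 [264.7 323.3] [0.6242 0.0792 0.071 ]
zero_mark 0.9 [264.7 330.5] [0.6363 0.0846 0.04  ]
face centre [0.59887 0.07918] 0.037118451388887495 0.00010790985840451313
```

```bash
python3 -m inch '[{"dx":0,"dy":0,"dz":0,"rx":0,"ry":0,"rz":0.149,"hand":-1},{"dx":0,"dy":0,"dz":0,"rx":0,"ry":0,"rz":0.149,"hand":-1},{"dx":0,"dy":0,"dz":0,"rx":0,"ry":0,"rz":0.149,"hand":-1},{"dx":0,"dy":0,"dz":0,"rx":0,"ry":0,"rz":0.149,"hand":-1},{"dx":0,"dy":0,"dz":0,"rx":0,"ry":0,"rz":0.149,"hand":-1},{"dx":0,"dy":0,"dz":0,"rx":0,"ry":0,"rz":0.149,"hand":-1},{"dx":0,"dy":0,"dz":0,"rx":0,"ry":0,"rz":0.149,"hand":-1},{"dx":0,"dy":0,"dz":0,"rx":0,"ry":0,"rz":0.149,"hand":-1},{"dx":0,"dy":0,"dz":0,"rx":0,"ry":0,"rz":0.149,"hand":-1},{"dx":0,"dy":0,"dz":0,"rx":0,"ry":0,"rz":0.149,"hand":-1}]';python3 -m inch '[{"dx":0,"dy":0,"dz":0,"rx":0,"ry":0,"rz":0.149,"hand":-1},{"dx":0,"dy":0,"dz":0,"rx":0,"ry":0,"rz":0.149,"hand":-1},{"dx":0,"dy":0,"dz":0,"rx":0,"ry":0,"rz":0.149,"hand":-1},{"dx":0,"dy":0,"dz":0,"rx":0,"ry":0,"rz":0.149,"hand":-1},{"dx":0,"dy":0,"dz":0,"rx":0,"ry":0,"rz":0.149,"hand":-1},{"dx":0,"dy":0,"dz":0,"rx":0,"ry":0,"rz":0.149,"hand":-1},{"dx":0,"dy":0,"dz":0,"rx":0,"ry":0,"rz":0.149,"hand":-1},{"dx":0,"dy":0,"dz":0,"rx":0,"ry":0,"rz":0.149,"hand":-1},{"dx":0,"dy":0,"dz":0,"rx":0,"ry":0,"rz":0.149,"hand":-1},{"dx":0,"dy":0,"dz":0,"rx":0,"ry":0,"rz":0,"hand":-1}]'; python3 meas.py w3
```

```text
clock: 4.75
position: [0.5987, 0.0792, 0.1963]
tool_rot: [3.142, -0.0, 1.505]
force: [0.2, -0.2, 0.2]
grip_width: 0.0853
clock: 5.75
position: [0.5986, 0.0795, 0.196]
tool_rot: [3.141, 0.001, 0.167]
force: [0.9, 0.7, 0.3]
grip_width: 0.0855
5.75 [-0.769  0.689  0.852  1.722 -0.599  1.012 -1.102] [0.5986 0.0795 0.196 ] [3.141e+00 6.000e-04 1.672e-01]
knob_grip 0.6 [228.7 322.7] [0.6002 0.078  0.0605]
pointer 0.8 [202.7 333.9] [0.6251 0.0734 0.071 ]
zero_mark 0.73 [189.2 317.1] [0.6293 0.0878 0.04  ]
face centre [0.59867 0.07904] 0.037115129373442995 7.175338060356463e-05
```

View pics/w3r.png

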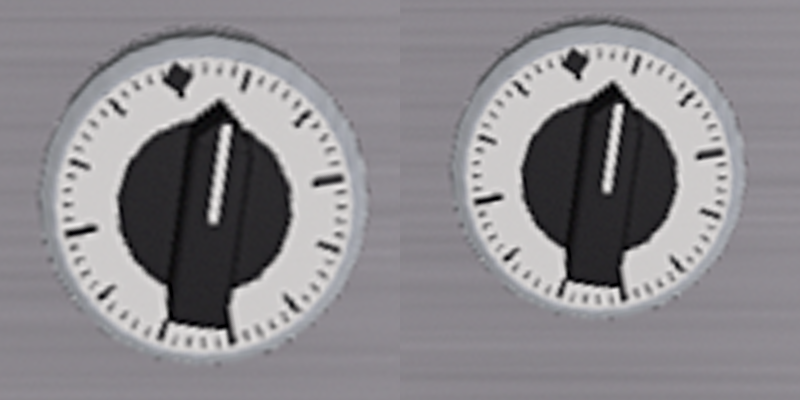

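View pics/w2r.png

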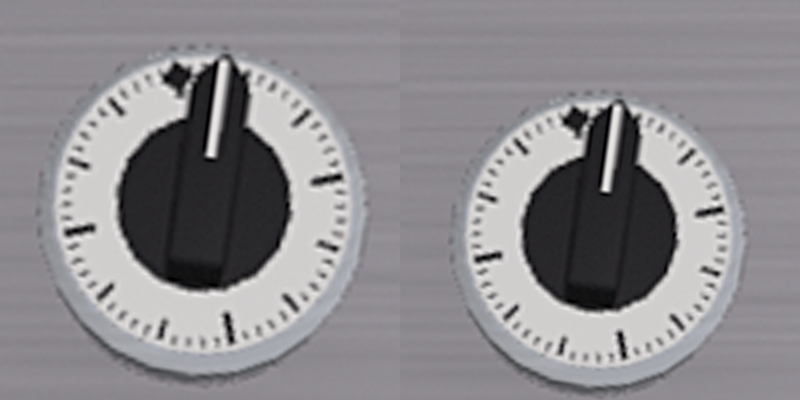

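```bash
python3 -m inch '[{"dx":0,"dy":0,"dz":5,"rx":0,"ry":0,"rz":-0.148,"hand":-1},{"dx":0,"dy":0,"dz":5,"rx":0,"ry":0,"rz":-0.148,"hand":-1},{"dx":0,"dy":0,"dz":5,"rx":0,"ry":0,"rz":-0.148,"hand":-1},{"dx":0,"dy":0,"dz":5,"rx":0,"ry":0,"rz":-0.148,"hand":-1},{"dx":0,"dy":0,"dz":5,"rx":0,"ry":0,"rz":-0.148,"hand":-1},{"dx":0,"dy":0,"dz":5,"rx":0,"ry":0,"rz":-0.148,"hand":-1},{"dx":0,"dy":0,"dz":5,"rx":0,"ry":0,"rz":-0.148,"hand":-1},{"dx":0,"dy":0,"dz":5,"rx":0,"ry":0,"rz":-0.148,"hand":-1},{"dx":0,"dy":0,"dz":5,"rx":0,"ry":0,"rz":-0.148,"hand":-1},{"dx":0,"dy":0,"dz":5,"rx":0,"ry":0,"rz":-0.148,"hand":-1}]';python3 -m inch '[{"dx":0,"dy":0,"dz":5,"rx":0,"ry":0,"rz":-0.148,"hand":-1},{"dx":0,"dy":0,"dz":5,"rx":0,"ry":0,"rz":-0.148,"hand":-1},{"dx":0,"dy":0,"dz":5,"rx":0,"ry":0,"rz":-0.148,"hand":-1},{"dx":0,"dy":0,"dz":5,"rx":0,"ry":0,"rz":-0.148,"hand":-1},{"dx":0,"dy":0,"dz":5,"rx":0,"ry":0,"rz":-0.148,"hand":-1},{"dx":0,"dy":0,"dz":5,"rx":0,"ry":0,"rz":-0.148,"hand":-1},{"dx":0,"dy":0,"dz":5,"rx":0,"ry":0,"rz":-0.148,"hand":-1},{"dx":0,"dy":0,"dz":5,"rx":0,"ry":0,"rz":-0.148,"hand":-1},{"dx":0,"dy":0,"dz":0,"rx":0,"ry":0,"rz":-0.148,"hand":-1},{"dx":0,"dy":0,"dz":0,"rx":0,"ry":0,"rz":0,"hand":-1}]'; python3 meas.py w4
```

```text
clock: 6.95
position: [0.5988, 0.0793, 0.1465]
tool_rot: [3.141, -0.0, 1.658]
force: [-0.5, -0.4, -0.5]
grip_width: 0.0854
clock: 7.95
position: [0.5989, 0.079, 0.1066]
tool_rot: [3.141, 0.0, 2.985]
force: [0.4, -0.1, 0.1]
grip_width: 0.0851
7.95 [-0.25   0.642  0.031  1.76  -0.028  0.739  1.21 ] [0.5989 0.079  0.1066] [3.1410e+00 5.0000e-04 2.9853e+00]
knob_grip 0.8 [270.7 323.4] [0.5994 0.0813 0.0605]
pointer 0.96 [313.8 322.3] [0.6216 0.0771 0.071 ]
zero_mark 0.84 [306.1 335.8] [0.6336 0.0847 0.04  ]
face centre [0.59886 0.07835] 0.03760786359322495 0.0007243207487091524
```

View pics/w4.png

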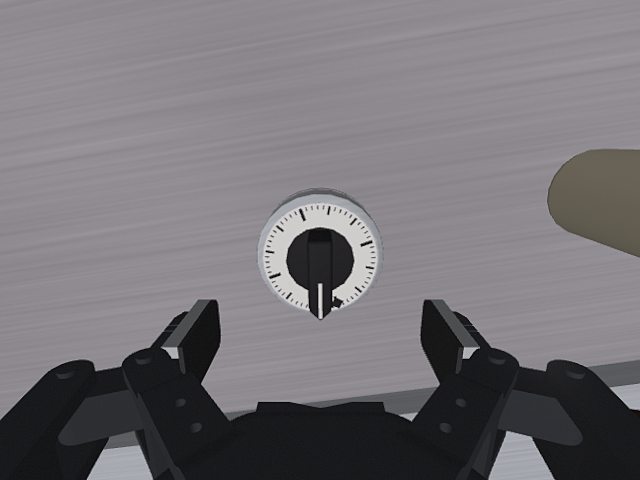

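```bash
python3 -m inch '[{"dx":0,"dy":0,"dz":12,"rx":0,"ry":0,"rz":0,"hand":-1},{"dx":0,"dy":0,"dz":12,"rx":0,"ry":0,"rz":0,"hand":-1},{"dx":0,"dy":0,"dz":12,"rx":0,"ry":0,"rz":0,"hand":-0.5},{"dx":0,"dy":0,"dz":10,"rx":0,"ry":0,"rz":0,"hand":0},{"dx":0,"dy":0,"dz":8,"rx":0,"ry":0,"rz":0,"hand":0.3},{"dx":0,"dy":0,"dz":4,"rx":0,"ry":0,"rz":0,"hand":0.5},{"dx":0,"dy":0,"dz":0,"rx":0,"ry":0,"rz":0,"hand":0.5},{"dx":0,"dy":0,"dz":0,"rx":0,"ry":0,"rz":0,"hand":0.5}]' 40; python3 meas.py w5
```

```text
clock: 8.95
position: [0.5989, 0.0793, 0.0485]
tool_rot: [3.141, 0.0, 2.981]
force: [-0.3, -0.7, 0.2]
grip_width: 0.0212
8.95 [-0.248  0.729  0.027  1.782 -0.03   0.63   1.206] [0.5989 0.0793 0.0485] [3.1415e+00 4.0000e-04 2.9807e+00]
knob_grip 0.74 [321.2 321.4] [0.5999 0.0801 0.0605]
pointer 0.63 [386.2 323.4] [0.6243 0.077  0.071 ]
zero_mark 0.67 [360.  342.2] [0.6349 0.0854 0.04  ]
face centre [0.59922 0.07927] 0.03674073503420924 0.0005278202304373753
```

View pics/w5.png

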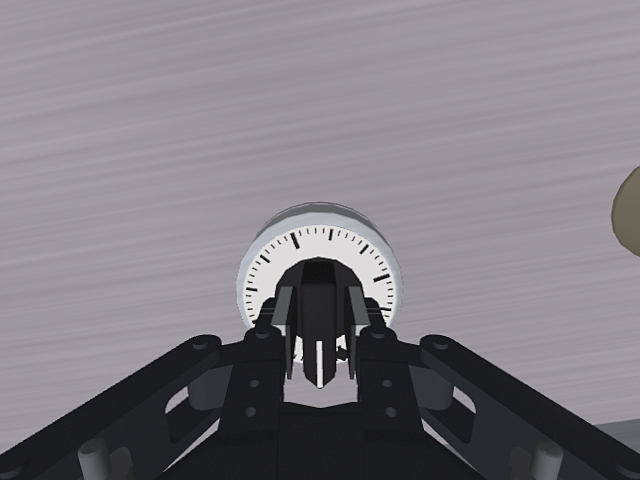

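```bash
python3 -m inch '[{"dx":0,"dy":0,"dz":2.5,"rx":0,"ry":0,"rz":0,"hand":0.5},{"dx":0,"dy":0,"dz":0,"rx":0,"ry":0,"rz":0,"hand":0.6},{"dx":0,"dy":0,"dz":0,"rx":0,"ry":0,"rz":0,"hand":1},{"dx":0,"dy":0,"dz":0,"rx":0,"ry":0,"rz":0,"hand":1},{"dx":0,"dy":0,"dz":0,"rx":0,"ry":0,"rz":0,"hand":1}]' 50; python3 -c "
from h import *
s=bot.observe();print(s)"
```

```text
clock: 9.65
position: [0.5986, 0.0793, 0.0457]
tool_rot: [-3.141, -0.0, 2.981]
force: [-0.1, -0.3, -0.7]
grip_width: 0.0131
{'clock': 9.65, 'qpos': array([-0.24787844,  0.73294008,  0.02635748,  1.78347948, -0.03004066,
        0.62574002,  1.20603765]), 'qd': array([-0.00191344,  0.00076304,  0.00039591, -0.00035223,  0.0012399 ,
        0.00026443,  0.00198987]), 'joint_efforts': array([-2.49832909e-02, -1.00536425e+02,  4.51472238e+00, -2.58679104e+01,
        5.00928692e-02, -9.40012629e-02,  1.10871065e-02]), 'position': array([0.59856925, 0.07929477, 0.04574586]), 'tool_rot': array([-3.14148687e+00, -1.51094957e-04,  2.98076668e+00]), 'force': array([-0.14831238, -0.34062268, -0.74697907]), 'moment': array([ 0.01263169,  0.01173883, -0.04244414]), 'grip_width': 0.0130722007086786}
```

```bash
for i in 1 2; do python3 -m inch '[{"dx":0,"dy":0,"dz":0.2,"rx":0,"ry":0,"rz":0,"hand":1},{"dx":0,"dy":0,"dz":0,"rx":0,"ry":0,"rz":0,"hand":1}]'; done
```

```text
clock: 9.85
position: [0.5986, 0.0793, 0.0457]
tool_rot: [-3.142, -0.0, 2.981]
force: [-1.1, -0.5, 2.5]
grip_width: 0.0131
clock: 10.05
position: [0.5986, 0.0793, 0.0457]
tool_rot: [3.142, -0.0, 2.981]
force: [-3.9, -0.8, 6.6]
grip_width: 0.0135
```

```bash
for i in 1 2; do python3 -m inch '[{"dx":0.1,"dy":0,"dz":0.2,"rx":0,"ry":0,"rz":0,"hand":1},{"dx":0,"dy":0,"dz":0,"rx":0,"ry":0,"rz":0,"hand":1}]'; done; python3 -c "
from h import *
s=bot.observe();print(s['position'],s['force'],s['moment'])"
```

```text
clock: 10.25
position: [0.5986, 0.0793, 0.0456]
tool_rot: [3.142, 0.0, 2.981]
force: [-3.4, -1.2, 10.1]
grip_width: 0.013
clock: 10.45
position: [0.5986, 0.0793, 0.0456]
tool_rot: [3.141, 0.0, 2.981]
force: [-4.7, -0.8, 12.5]
grip_width: 0.0133
[0.59864627 0.07930789 0.04562859] [-4.73349631 -0.84076125 12.52929268] [-0.1593305   0.92174537 -0.00750389]
```

```bash
for i in 1 2; do python3 -m inch '[{"dx":0.15,"dy":0,"dz":0.15,"rx":0,"ry":0,"rz":0,"hand":1},{"dx":0,"dy":0,"dz":0,"rx":0,"ry":0,"rz":0,"hand":1}]'; done; python3 -c "
from h import *
s=bot.observe();print(s['position'],s['force'],s['moment'])"
```

```text
clock: 10.65
position: [0.5986, 0.0793, 0.0456]
tool_rot: [3.141, 0.001, 2.981]
force: [-4.0, -1.1, 14.1]
grip_width: 0.0129
clock: 10.85
position: [0.5986, 0.0793, 0.0456]
tool_rot: [3.141, 0.001, 2.981]
force: [-4.1, -1.5, 15.4]
grip_width: 0.0133
[0.59861547 0.07931558 0.04557913] [-4.05232788 -1.52149358 15.43962701] [-0.3013568   0.84429894 -0.02685136]
```

```bash
python3 -m inch '[{"dx":0.2,"dy":0,"dz":0.2,"rx":0,"ry":0,"rz":0,"hand":1},{"dx":0,"dy":0,"dz":0,"rx":0,"ry":0,"rz":0,"hand":1}]';  python3 -m inch '[{"dx":0,"dy":0,"dz":0,"rx":0,"ry":0,"rz":0.02,"hand":1},{"dx":0,"dy":0,"dz":0,"rx":0,"ry":0,"rz":0.03,"hand":1},{"dx":0,"dy":0,"dz":0,"rx":0,"ry":0,"rz":0.05,"hand":1}]'; python3 -c "
from h import *
s=bot.observe();print(s['position'],s['tool_rot'],s['force'],s['moment'])"
```

```text
clock: 11.05
position: [0.5986, 0.0794, 0.0456]
tool_rot: [3.141, 0.002, 2.981]
force: [-4.2, -1.1, 17.7]
grip_width: 0.0133
clock: 11.35
position: [0.5987, 0.0795, 0.0456]
tool_rot: [3.141, 0.002, 2.879]
force: [-4.1, -1.3, 17.5]
grip_width: 0.0132
[0.5986783  0.07945347 0.04556573] [3.14081502e+00 1.51949540e-03 2.87947417e+00] [-4.083589   -1.29257523 17.46835142] [-0.14970011  0.82141616  0.15274291]
```

```bash
python3 -m inch '[{"dx":0,"dy":0,"dz":0,"rx":0,"ry":0,"rz":0.06,"hand":1},{"dx":0,"dy":0,"dz":0,"rx":0,"ry":0,"rz":0.06,"hand":1},{"dx":0,"dy":0,"dz":0,"rx":0,"ry":0,"rz":0.06,"hand":1},{"dx":0,"dy":0,"dz":0,"rx":0,"ry":0,"rz":0.06,"hand":1},{"dx":0,"dy":0,"dz":0,"rx":0,"ry":0,"rz":0.06,"hand":1}]'; python3 meas.py w6; python3 -c "
from h import *
s=bot.observe();print(s['position'],s['tool_rot'],s['force'],s['moment'])"
```

```text
clock: 11.85
position: [0.5988, 0.0798, 0.0456]
tool_rot: [3.14, 0.001, 2.579]
force: [-2.5, 0.8, 16.0]
grip_width: 0.0136
11.85 [-0.32   0.739  0.132  1.789 -0.153  0.621  0.91 ] [0.5988 0.0798 0.0456] [3.1401e+00 1.3000e-03 2.5786e+00]
knob_grip 0.91 [325.5 320.2] [0.5999 0.0792 0.0605]
pointer 0.83 [393.7 320.2] [0.6215 0.0656 0.071 ]
face centre [0.59919 0.07897] 0.03632645447472461 0.0006402159595920382
[0.598831   0.07978687 0.04558924] [3.14007242e+00 1.40022201e-03 2.58061056e+00] [-3.17797486  0.93081677 15.73337843] [ 0.18274028  0.64365731 -0.13330389]
```

View pics/w6.png

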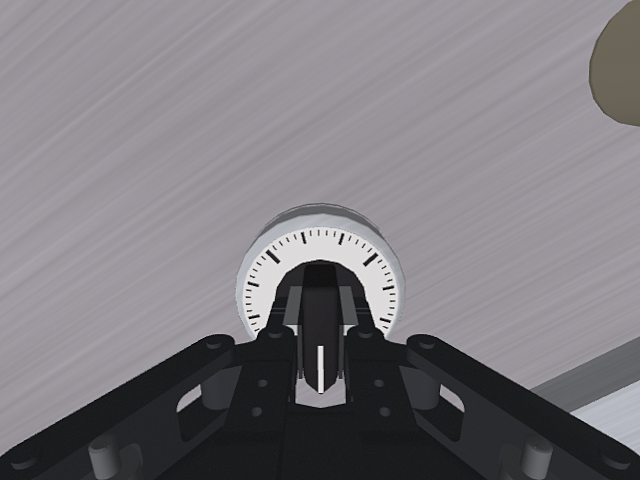

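View pics/w6r.png

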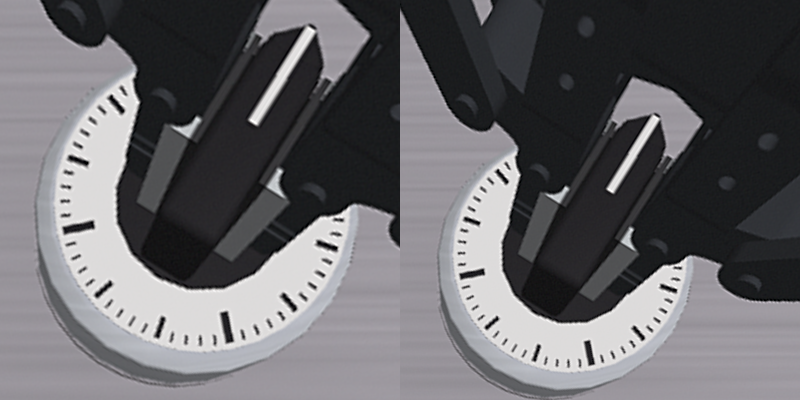

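View pics/w5r.png

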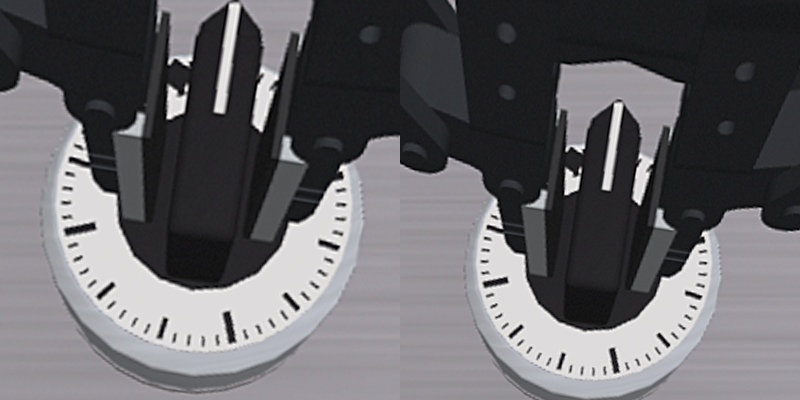

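```bash
python3 -m inch '[{"dx":-0.15,"dy":-0.25,"dz":0.1,"rx":0,"ry":0,"rz":0.07,"hand":1},{"dx":0,"dy":0,"dz":0,"rx":0,"ry":0,"rz":0.07,"hand":1},{"dx":0,"dy":0,"dz":0,"rx":0,"ry":0,"rz":0.07,"hand":1},{"dx":0,"dy":0,"dz":0,"rx":0,"ry":0,"rz":0.07,"hand":1},{"dx":0,"dy":0,"dz":0,"rx":0,"ry":0,"rz":0.07,"hand":1}]'; python3 -c "
from h import *
s=bot.observe();print(s['position'],s['tool_rot'],s['force'],s['moment'])"
```

```text
clock: 12.55
position: [0.5991, 0.08, 0.0456]
tool_rot: [3.139, 0.001, 2.229]
force: [-0.9, 4.9, 15.5]
grip_width: 0.013
[0.59908882 0.08002056 0.04557874] [3.13881090e+00 5.72134705e-04 2.22853407e+00] [-0.91919775  4.89053066 15.51864372] [0.78951324 0.32663777 0.14132825]
```

```bash
python3 -m inch '[{"dx":0.15,"dy":0.15,"dz":0.1,"rx":0,"ry":0,"rz":0.07,"hand":1},{"dx":0,"dy":0.085,"dz":0,"rx":0,"ry":0,"rz":0.07,"hand":1},{"dx":0,"dy":0.085,"dz":0,"rx":0,"ry":0,"rz":0.07,"hand":1},{"dx":0,"dy":0.085,"dz":0,"rx":0,"ry":0,"rz":0.07,"hand":1},{"dx":0,"dy":0.085,"dz":0,"rx":0,"ry":0,"rz":0.07,"hand":1},{"dx":0,"dy":0.085,"dz":0,"rx":0,"ry":0,"rz":0.07,"hand":1}]'; python3 -c "
from h import *
s=bot.observe();print(s['position'],s['tool_rot'],s['force'],s['moment'])"
```

```text
clock: 13.15
position: [0.5996, 0.0803, 0.0456]
tool_rot: [3.139, -0.001, 1.809]
force: [-1.2, 3.3, 17.9]
grip_width: 0.0133
[0.59961813 0.08030873 0.04557102] [ 3.13862228e+00 -5.09183812e-04  1.80855865e+00] [-1.17138504  3.25251569 17.87441865] [0.50331372 0.22601693 0.13881844]
```

```bash
python3 -m inch '[{"dx":0,"dy":0.085,"dz":0,"rx":0,"ry":0,"rz":0.07,"hand":1},{"dx":0,"dy":0.085,"dz":0,"rx":0,"ry":0,"rz":0.07,"hand":1},{"dx":0,"dy":0.085,"dz":0,"rx":0,"ry":0,"rz":0.07,"hand":1},{"dx":0,"dy":0.085,"dz":0,"rx":0,"ry":0,"rz":0.07,"hand":1},{"dx":0,"dy":0.085,"dz":0,"rx":0,"ry":0,"rz":0.07,"hand":1},{"dx":0,"dy":0.085,"dz":0,"rx":0,"ry":0,"rz":0.07,"hand":1}]'; python3 -c "
from h import *
s=bot.observe();print(s['position'],s['tool_rot'],s['force'],s['moment'])"
```

```text
clock: 13.75
position: [0.6002, 0.0803, 0.0456]
tool_rot: [3.139, -0.002, 1.389]
force: [-1.4, 2.5, 17.3]
grip_width: 0.013
[0.60022142 0.08031041 0.04558912] [ 3.13894637e+00 -1.70352948e-03  1.38854304e+00] [-1.44826481  2.54849842 17.26746351] [0.60077524 0.21928735 0.12012776]
```

```bash
python3 -m inch '[{"dx":0,"dy":0.085,"dz":0,"rx":0,"ry":0,"rz":0.07,"hand":1},{"dx":0,"dy":0.085,"dz":0,"rx":0,"ry":0,"rz":0.07,"hand":1},{"dx":0,"dy":0.085,"dz":0,"rx":0,"ry":0,"rz":0.07,"hand":1},{"dx":0,"dy":0.085,"dz":0,"rx":0,"ry":0,"rz":0.07,"hand":1},{"dx":0,"dy":0.085,"dz":0,"rx":0,"ry":0,"rz":0.06,"hand":1}]'; python3 meas.py w7; python3 -c "
from h import *
s=bot.observe();print(s['position'],s['tool_rot'],s['force'],s['moment'])"
```

```text
clock: 14.25
position: [0.6006, 0.0801, 0.0456]
tool_rot: [3.14, -0.002, 1.049]
force: [-0.8, 3.4, 18.3]
grip_width: 0.0131
14.25 [-0.578  0.818  0.529  1.799 -0.616  0.693 -0.222] [0.6006 0.0801 0.0456] [ 3.1397e+00 -2.4000e-03  1.0486e+00]
knob_grip 0.76 [322.1 325.9] [0.6017 0.0788 0.0605]
pointer 0.58 [391.5 323.3] [0.5878 0.0568 0.071 ]
zero_mark 0.93 [258.7 379.4] [0.6337 0.0847 0.04  ]
face centre [0.59853 0.07899] 0.0363793614917115 0.0005957300094457583
[0.6006704  0.08012227 0.0455859 ] [ 3.13954229e+00 -2.40868371e-03  1.05100348e+00] [-0.50849088  3.97378606 19.03469845] [ 0.63831211  0.16447259 -0.12731848]
```

View pics/w7r.png

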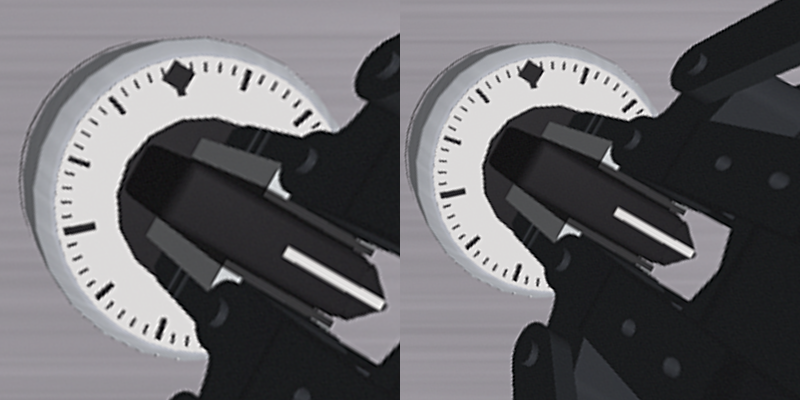

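```bash
python3 -m inch '[{"dx":0,"dy":0,"dz":0,"rx":0,"ry":0,"rz":-0.03,"hand":1},{"dx":0,"dy":-0.085,"dz":0,"rx":0,"ry":0,"rz":-0.07,"hand":1},{"dx":0,"dy":-0.085,"dz":0,"rx":0,"ry":0,"rz":-0.07,"hand":1},{"dx":0,"dy":-0.085,"dz":0,"rx":0,"ry":0,"rz":-0.07,"hand":1},{"dx":0,"dy":-0.085,"dz":0,"rx":0,"ry":0,"rz":-0.07,"hand":1}]'; python3 -c "
from h import *
s=bot.observe();print(s['position'],s['tool_rot'],s['force'],s['moment'])"
```

```text
clock: 14.95
position: [0.6003, 0.0803, 0.0456]
tool_rot: [3.139, -0.002, 1.364]
force: [-1.8, 3.1, 17.2]
grip_width: 0.0133
[0.6002673  0.0802905  0.04558081] [ 3.13910334e+00 -1.80528458e-03  1.36394625e+00] [-1.81348219  3.14001344 17.21054583] [ 0.67559089  0.26625299 -0.15360616]
```

```bash
python3 -m inch '[{"dx":0,"dy":-0.085,"dz":0,"rx":0,"ry":0,"rz":-0.07,"hand":1},{"dx":0,"dy":-0.085,"dz":0,"rx":0,"ry":0,"rz":-0.07,"hand":1},{"dx":0,"dy":-0.085,"dz":0,"rx":0,"ry":0,"rz":-0.07,"hand":1},{"dx":0,"dy":-0.085,"dz":0,"rx":0,"ry":0,"rz":-0.07,"hand":1},{"dx":0,"dy":-0.085,"dz":0,"rx":0,"ry":0,"rz":-0.07,"hand":1},{"dx":0,"dy":-0.07,"dz":0,"rx":0,"ry":0,"rz":-0.055,"hand":1},{"dx":0,"dy":0,"dz":0,"rx":0,"ry":0,"rz":0,"hand":1}]'; python3 meas.py w8; python3 -c "
from h import *
s=bot.observe();print(s['position'],s['tool_rot'],s['force'],s['moment'])"
```

```text
clock: 15.65
position: [0.5997, 0.0803, 0.0456]
tool_rot: [3.139, -0.001, 1.768]
force: [-1.2, 2.9, 17.7]
grip_width: 0.0132
15.65 [-0.462  0.77   0.344  1.795 -0.404  0.644  0.316] [0.5997 0.0803 0.0456] [ 3.1386e+00 -9.0000e-04  1.7682e+00]
knob_grip 0.72 [324.7 323.3] [0.6006 0.0793 0.0605]
pointer 0.61 [392.6 321.6] [0.6049 0.0543 0.071 ]
zero_mark 0.86 [305.7 392.7] [0.6337 0.0843 0.04  ]
face centre [0.59897 0.079  ] 0.03620560300773801 0.0006000875067493234
[0.59969295 0.08032018 0.04554691] [ 3.13876381e+00 -6.63271975e-04  1.76635377e+00] [-1.90395957  2.69811029 18.79703142] [0.64096486 0.33208476 0.12341759]
```

View pics/w8r.png

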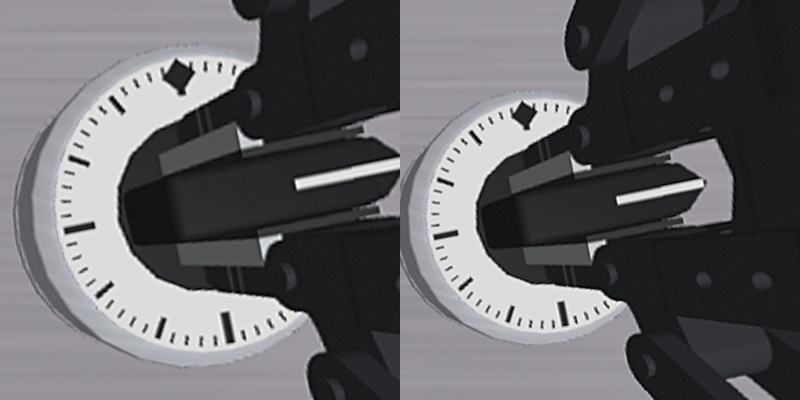

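```bash
python3 -m inch '[{"dx":0.2,"dy":-0.05,"dz":-0.2,"rx":0,"ry":0,"rz":0,"hand":1},{"dx":0,"dy":0,"dz":-0.3,"rx":0,"ry":0,"rz":0,"hand":1},{"dx":0,"dy":0,"dz":0,"rx":0,"ry":0,"rz":0,"hand":1}]'; python3 -c "
from h import *
s=bot.observe();print(s['position'],s['tool_rot'],s['force'],s['moment'])"
```

```text
clock: 16.15
position: [0.5996, 0.0803, 0.0457]
tool_rot: [3.139, -0.0, 1.766]
force: [2.1, 3.1, 9.9]
grip_width: 0.0135
[0.59962851 0.0803283  0.04567585] [ 3.13874745e+00 -2.19106491e-04  1.76623627e+00] [2.09160535 3.0663883  9.88080737] [ 0.43819449 -0.40660528  0.09708616]
```

```bash
python3 -m inch '[{"dx":0.15,"dy":0.15,"dz":-0.15,"rx":0,"ry":0,"rz":0,"hand":1},{"dx":0,"dy":0,"dz":-0.15,"rx":0,"ry":0,"rz":0,"hand":1}]'; python3 -c "
from h import *
s=bot.observe();print(s['position'],s['tool_rot'],s['force'],s['moment'])"
```

```text
clock: 16.35
position: [0.5996, 0.0803, 0.0457]
tool_rot: [3.139, -0.0, 1.766]
force: [2.7, 1.3, 3.1]
grip_width: 0.0128
[0.59957248 0.08033059 0.04569896] [ 3.13924501e+00 -4.15052749e-05  1.76611364e+00] [2.67939091 1.25210799 3.09618061] [ 0.24500102 -0.60218839  0.09487118]
```

```bash
python3 -m inch '[{"dx":0.05,"dy":0.15,"dz":0,"rx":0,"ry":0,"rz":0,"hand":1},{"dx":0,"dy":0,"dz":0,"rx":0,"ry":0,"rz":0,"hand":1},{"dx":0,"dy":0,"dz":0,"rx":0,"ry":0,"rz":0,"hand":0.5},{"dx":0,"dy":0,"dz":0,"rx":0,"ry":0,"rz":0,"hand":0.45},{"dx":0,"dy":0,"dz":0,"rx":0,"ry":0,"rz":0,"hand":0.45}]'; python3 meas.py w9;  python3 -c "
from h import *
s=bot.observe();print(s['position'],s['tool_rot'],s['force'],s['moment'])"
```

```text
clock: 16.85
position: [0.5984, 0.08, 0.0449]
tool_rot: [-3.141, 0.0, 1.766]
force: [1.3, 0.5, -0.8]
grip_width: 0.0238
16.85 [-0.463  0.771  0.346  1.796 -0.403  0.645  0.313] [0.5984 0.08   0.0449] [-3.1411e+00  1.0000e-04  1.7658e+00]
knob_grip 0.89 [323.5 324.4] [0.5996 0.08   0.0605]
pointer 0.94 [393.3 325.5] [0.6051 0.0545 0.071 ]
zero_mark 0.87 [307.7 397.6] [0.6347 0.0837 0.04  ]
face centre [0.59895 0.07889] 0.03608593072881754 0.0006021224986514352
[0.59855256 0.07999365 0.04502997] [-3.14140059e+00  2.26370715e-05  1.76574176e+00] [ 0.23873109 -0.94767778 -0.8428107 ] [-0.00740128 -0.05699678  0.03498239]
```

View pics/w9r.png

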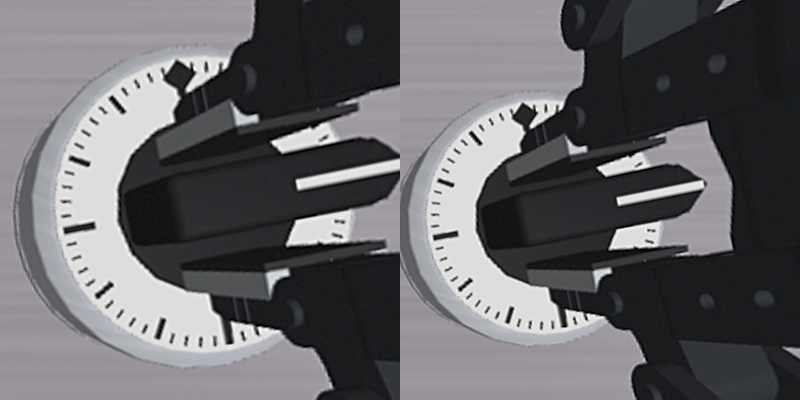

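Released cleanly, with the dial still at (180,75) for the zero mark. Now up, and measure from higher.

```bash
python3 -m inch '[{"dx":0,"dy":0,"dz":-4,"rx":0,"ry":0,"rz":0,"hand":0.45},{"dx":0,"dy":0,"dz":-10,"rx":0,"ry":0,"rz":0,"hand":0.4},{"dx":0,"dy":0,"dz":-18,"rx":0,"ry":0,"rz":0,"hand":0.4},{"dx":0,"dy":0,"dz":-25,"rx":0,"ry":0,"rz":0,"hand":0},{"dx":0,"dy":0,"dz":-30,"rx":0,"ry":0,"rz":0,"hand":-0.5},{"dx":0,"dy":0,"dz":-40,"rx":0,"ry":0,"rz":0,"hand":-1},{"dx":0,"dy":0,"dz":-20,"rx":0,"ry":0,"rz":0,"hand":-1},{"dx":0,"dy":0,"dz":0,"rx":0,"ry":0,"rz":0,"hand":-1},{"dx":0,"dy":0,"dz":0,"rx":0,"ry":0,"rz":0,"hand":-1}]'; python3 meas.py w10
```

```text
clock: 17.95
position: [0.5986, 0.0801, 0.1928]
tool_rot: [3.141, -0.0, 1.766]
force: [-0.1, -0.4, 0.0]
grip_width: 0.0853
17.95 [-0.54   0.574  0.457  1.715 -0.305  0.923  0.234] [0.5986 0.0801 0.1928] [ 3.1406e+00 -3.0000e-04  1.7658e+00]
knob_grip 0.81 [233.4 324.2] [0.6014 0.0805 0.0605]
pointer 0.97 [269.1 324. ] [0.6066 0.0533 0.071 ]
zero_mark 0.97 [231.7 359.6] [0.6333 0.0829 0.04  ]
face centre [0.59871 0.07942] 0.037135322936216845 0.00010857126292121806
```

View pics/w10r.png

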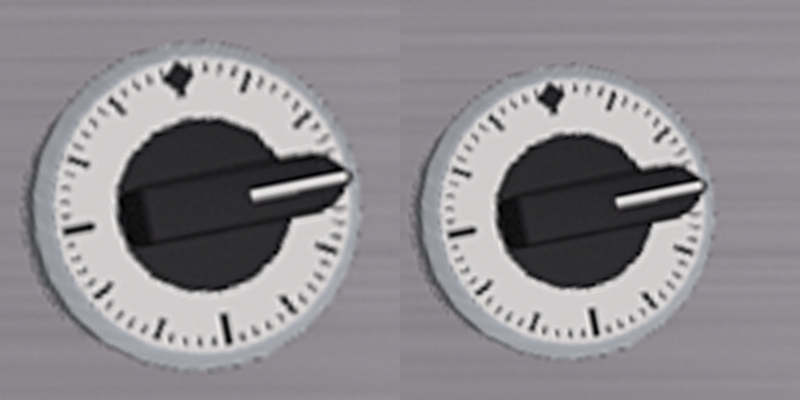

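Run:
```python
from rect import *
from collections import OrderedDict
s=bot.observe()
c=cal('wrist')
def ana(n,c,ctr):
    im=cv2.imread('pics/%s.png'%n)[:,:,::-1]
    a=cv2.cvtColor(rect(c,im,*ctr,.04,px=10),cv2.COLOR_RGB2GRAY)
    p=cv2.warpPolar(a,(500,3600),(500,500),500,cv2.WARP_POLAR_LINEAR).astype(float)
    ring=255-p[:,325:345].mean(1); ring5=255-p[:,300:318].mean(1); 
    ang=np.arange(3600)/10 # image angle, clockwise from right
    ok=p[:,325:345].mean(1)>60
    z=(ring*ok*np.exp(-1j*np.radians(ang*60))).sum(); ph=np.degrees(-np.angle(z))/60
    z5=((ring-np.median(ring))*ok*np.exp(-1j*np.radians(ang*12))).sum(); ph5=np.degrees(-np.angle(z5))/12
    b=rect(c,im,*ctr,.071,px=10); g=cv2.cvtColor(b,cv2.COLOR_RGB2GRAY)
    m=(g>170).astype(np.uint8); k,l,st,_=cv2.connectedComponentsWithStats(m)
    out=[]
    for i in range(1,k):
        ys,xs=np.nonzero(l==i)
        if len(xs)<500 or len(xs)>4000: continue
        e=cv2.fitLine(np.c_[xs,ys].astype(np.float32),cv2.DIST_HUBER,0,.01,.01).ravel(); out.append((len(xs),np.degrees(np.arctan2(e[1],e[0])),xs.mean(),ys.mean()))
    print(n,'tick phase mod6',ph,'mod30',ph5,'lines',out)
ana('w10',c,(.59871,.07942))
```

```text
w10 tick phase mod6 0.9663613986669275 mod30 -10.694364637841069 lines [(3508, np.float32(-11.472209), np.float64(637.8794184720639), np.float64(477.93472063854045))]
```

```bash
python3 -m inch '[{"dx":0,"dy":0,"dz":-25,"rx":0,"ry":0,"rz":0,"hand":-1},{"dx":0,"dy":0,"dz":-25,"rx":0,"ry":0,"rz":0,"hand":-1},{"dx":0,"dy":0,"dz":0,"rx":0,"ry":0,"rz":0,"hand":-1},{"dx":0,"dy":0,"dz":0,"rx":0,"ry":0,"rz":0,"hand":-1}]'
python3 - <<'E'
from h import *
im,d=bot.grab_frame('side'); save('side9',im)
for t in ['bottle_a','shaker','tongs']: print(t,[(np.round(x['centre'],1),round(x['score'],2)) for x in bot.tip_of('side',t)[:2]])
E
```

```text
clock: 18.55
position: [0.5985, 0.08, 0.2418]
tool_rot: [-3.141, -0.0, 1.766]
force: [-0.2, 0.9, 0.0]
grip_width: 0.0853
bottle_a [(array([166.6, 291. ]), 0.88), (array([192.8, 322.4]), 0.67)]
shaker [(array([369. , 380.5]), 0.98)]
tongs [(array([441.3, 349.5]), 0.65)]
```

View pics/side9.png

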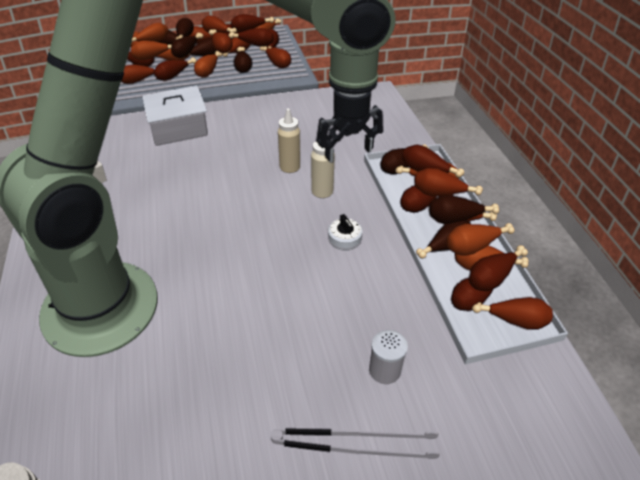

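The side view shows the timer standing at (345,232). Both bottles, the shaker and the tongs are where they started, and the gripper is clear above.

```bash
python3 -c "
from workcell import bot
print(bot.job_done())"
```

```text
the job is handed in; nothing more can be done
None
```

The timer is set to 15 minutes and handed in at about 19 s of the 58 s allowed. I gripped the knob, pressed it down with about 15–19 N, and wound it clockwise from about 3.4 to 22 minutes. Then I turned it back to 15, eased off the press, and let go.

**Setting:** after letting go, the pointer measured 90° − 0.4° from the zero mark, which is about 14.9 minutes.

**Case position:** the face centre moved by about 0.3 mm, which is about the measuring error, and the zero mark did not visibly turn.

**Press force:** the highest reading was about 19 N on the wrist, so about 22 N on the counter including the timer's weight. The limit is 30 N.

**Other items:** the side camera found the bottles, the shaker and the tongs within about 3 pixels of where they started. The robot was well clear of everything at hand-in.

**Disagreement:** the grip turned out to be about 1.2 mm off the knob's axis along the bar. The camera fits of the face had put it closer than that. I followed the resulting arc during the turn, and sideways force stayed at about 5 N or less.

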